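# Set the stool leg to its partner's length

## Task

Two shower-stool legs are clamped in jigs on the pharmacy desk: one has its foot extension already pulled out and locked two holes along, the other is still fully pushed in. On the pushed-in leg, pull its spring plunger up, slide the extension out to the same hole as its finished partner (so that two empty holes show behind it), and release the plunger so that it drops fully home in that hole. Leave the finished leg as it is set.

Things in the scene. Friction and masses are not known exactly. Their poses are not given: they have to be found in the camera images.
- knob (a point): middle of the plunger knob on the leg to set (the pushed-in one): upright black cylinder 28 mm wide and high, middle 96 mm above the desk at rest, clear all round; under it a 10 mm stem, a 22 mm boss (top at 72 mm) and the 36 mm square extension (top at 63 mm). x axis: level along the leg, the way it slides out; z up. It rides with the extension; the jig clamp, 76 mm high, begins 82 mm behind it
- extension (a joint): how far that leg's extension is slid out, m: 0 = fully in (start), grows toward the foot; holes at 0, 0.040, 0.080, 0.120, the partner is at 0.080. About 0.5 N friction; locked (2 mm play) unless the plunger is pulled. The pin is cone-nosed, 14 mm thick, in 18 mm holes: let go within 7 mm of a hole's middle, it drops in and centres itself to about 2 mm
- plunger (a joint): how far that leg's plunger is pulled up, m: 0 = fully home in a hole, about 0.017 = tip riding on the tube between holes (free to slide from there up), 0.026 = its upper stop; a spring pulls it down with about 5 N at 0 and 10 N at the stop
- partner_knob (a point): middle of the identical knob on the finished leg, 96 mm above the desk, same axes; that leg is built alike but already locked at 0.080, with two empty holes showing behind its extension; not to be disturbed

How it is judged (in metres and radians):
On the way:
1. the plunger of the pushed-in leg is pulled up clear of its hole (value of joint plunger above 0.012 m), for 0.1 s.
At the end, for the whole second after the job is handed in: the extension of the leg that was pushed in stands still at the third hole (80 mm out, within 5 mm) like its partner, with the plunger dropped home in it (less than 3 mm up) (value of joint extension between 0.075 and 0.085 m and value of joint plunger below 0.003 m and velocity of joint extension between -0.01 and 0.01 m/s); the robot touches nothing.
It fails at once if the finished leg's plunger is pulled or its extension shifted (its knob moved by more than 8 mm) (distance of partner_knob from where it was at the start of the episode above 0.008 m).
It also fails if it takes over 32 s, if anything falls off the work surface, if the arm or the gripper's body presses on something with over 40 N, if the wrist force passes 120 N, or if a joint passes its speed limit or range.

## Robot

A 6-joint arm with a two-finger parallel gripper is mounted at the origin on the work surface. World frame = base frame: x ahead of the robot, y to its left, z up, the work surface at z = 0. Lengths are in mm, angles in rad, forces in N, time in s.
With the tool pointing down it reaches from about 350 to 775 mm from the base axis. Payload 7.3 kg.
Tool frame: the origin (TCP) lies at the very end of the fingers, on their centre line; the grasp point (between the pads) lies behind it (bot.grip_point_offset is the z of the grasp point in the tool frame, in mm); z points along the fingers, y is the line along which they close (so a half turn about z gives the same grasp; the last joint's range is limited). The gripper opens to 92 mm and grips with 3 to 60 N. Pads are 19 mm wide; open, the fingers measure 130 mm over their backs; the gripper's body (75 mm by 190 mm) begins 47 mm behind the grasp point.
Start: joints at [-1.408, 0.342, 1.524, -0, 1.275, -0.146], TCP at [159.579, -500.182, 197.141] pointing down, gripper open.
Joint ranges: [-2.53, 2.53], [-0.77, 2.02], [0.04, 2.7], [-1, 4.14], [0.28, 2.66], [-3.11, 3.11]. Speed limits (rad/s): [2.57, 2.57, 3.14, 3.14, 3.14, 3.14].

## Interface

Orientations are given as [roll, pitch, yaw] about the fixed x, y, z axes, in that order (R = Rz(yaw) Ry(pitch) Rx(roll)).
In Python, from plant import bot gives the robot as it stands. The module is installed in compiled form; this text tells all that it offers.
- The arm moves only by the shell command python3 -m crank 'ROWS'. ROWS is JSON, a list that holds one entry, the list of rows, each a list of 5 numbers: the opening, from 0 (shut) to 1 (fully open), then the shift along the tool's x, y, z in cm, then the turn about the tool's z in degrees. In form: [[[claw, x, y, z, turn], ...]]. A call has exactly 10 rows; each row is the pose to reach, as a shift and turn from the pose commanded when the call began, along the tool's axes at that moment; what a row does not reach only later rows make up. A row lasts 1/10 s, in which the tool goes at most 50 mm and 8.59 degrees, less where a joint would pass 70% of its speed; a pose out of reach is approached as far as the arm can. A call with a gripper value outside its range is refused whole. The fingers move at their own pace and stop on an object; the grip force is fixed at half the most. Time passes only in rows, so rows that repeat a pose let the fingers close, or fill a call up. It gives the time, the measured TCP pose, the force, the opening and the grip force at its end, in the units of the state.
- bot.get_obs(): the state, without advancing time (a new reading comes with each control period).
- bot.capture(name): name is "side" or "top"; returns (picture, depth): 480x640x3 uint8, red, green, blue; 480x640 float32, mm along the optical axis (not along the pixel's ray), 0 where there is no reading.
- bot.calibration(name): a dict with "vertical_fov" (degrees; the focal length in pixels is half the picture's height over the tangent of half this angle, whatever the lens; pixels are square), "cx", "cy" (the principal point, pixels), "rvec" (rotation vector, rad) and "tvec" (3), from world to camera coordinates, as OpenCV has them. Camera axes: x right, y down, z forward; pixel columns grow to the right and rows downward; lengths in mm; the calibration is good to about 2 mm. A picture is of the moment at which its call begins. calibration takes no time and is no camera call.
- bot.close_job(): hands the job in; it is judged then, once.
The state is a dict: "time": time; "joint_positions": joint angles; "dq": joint speeds; "tau": joint torques, N m; "tool_pos": TCP position; "tcp_rot": TCP orientation; "contact_force": force on the tool from outside, world axes, zero at the start; "moment": the same for the moment, N m; "grip_width": finger opening in mm; "finger_force": force on a finger pad.
Only numpy, scipy, OpenCV 4.12 (cv2) and the standard library are available. Lean on these libraries where they do the work, as an engineer would, in place of code of your own. Each camera call takes 0.05 s, during which the arm holds its last target. There are 200 camera calls.

## Working session

There is one attempt and no reset: what is moved stays moved. The work goes in short steps, Python scripts to look and compute and a shell command to move; the robot and the scene stay as the last step left them, time stands still between calls to the robot, and variables do not carry over. Pictures are saved under pics/ and viewed, at most 10 in all, crops included, and the job is handed in when it is done.

```bash
mkdir -p pics; cat > h.py <<'E'
import numpy as np,cv2
from plant import bot
def cam(n):
    c=bot.calibration(n);f=240/np.tan(np.radians(c["vertical_fov"])/2)
    return f,c["cx"],c["cy"],cv2.Rodrigues(np.array(c["rvec"],float))[0],np.array(c["tvec"],float).ravel()
def world(n,d):
    f,cx,cy,R,t=cam(n);v,u=np.mgrid[0:480,0:640]
    P=np.stack([(u-cx)/f*d,(v-cy)/f*d,d],-1)
    return (P-t)@R
E
python3 - <<'E'
from h import *
for n in("top","side"):
    p,d=bot.capture(n);cv2.imwrite(f"pics/{n}.png",p[:,:,::-1]);np.savez(f"{n}.npz",p=p,d=d,w=world(n,d))
    print(n,bot.calibration(n))
o=bot.get_obs();print(o,bot.grip_point_offset)
E
```

```text
top {'vertical_fov': 52.32393960548673, 'cx': 325.07158341100836, 'cy': 238.20634874893122, 'rvec': array([ 2.15776571, -2.18922748,  0.1056397 ]), 'tvec': array([-10.62407862, 526.61442456, 875.79052328])}
side {'vertical_fov': 47.55030107767103, 'cx': 324.74342716886844, 'cy': 239.6720290636185, 'rvec': array([ 0.67252852, -2.4090738 ,  1.38331885]), 'tvec': array([435.84427233, 213.42184557, 814.40200992])}
{'time': 0.1, 'joint_positions': array([-1.40801743e+00,  3.42616426e-01,  1.52490464e+00, -2.59117792e-05,
        1.27543384e+00, -1.45987493e-01]), 'dq': array([ 3.36263094e-04, -5.23107156e-04, -1.16054058e-03, -1.95971440e-03,
       -1.24941574e-03,  3.57731116e-05]), 'tau': array([ 3.10841700e-03, -4.32001948e+01, -2.44695067e+01,  7.18263374e-02,
        5.25712583e-02, -2.58264731e-05]), 'tool_pos': array([ 159.49130317, -499.75979189,  196.53939189]), 'tcp_rot': array([-3.14024128e+00, -1.73650775e-04,  3.08773830e-01]), 'contact_force': array([0.79567285, 0.5085812 , 0.82731619]), 'moment': array([0.03619561, 0.03953903, 0.00739129]), 'finger_force': 0.0, 'grip_width': 91.89262544263613} -18.8
```

View pics/top.png

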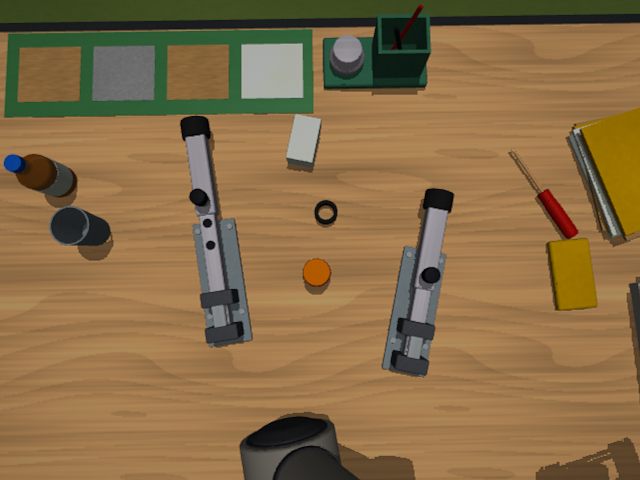

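View pics/side.png

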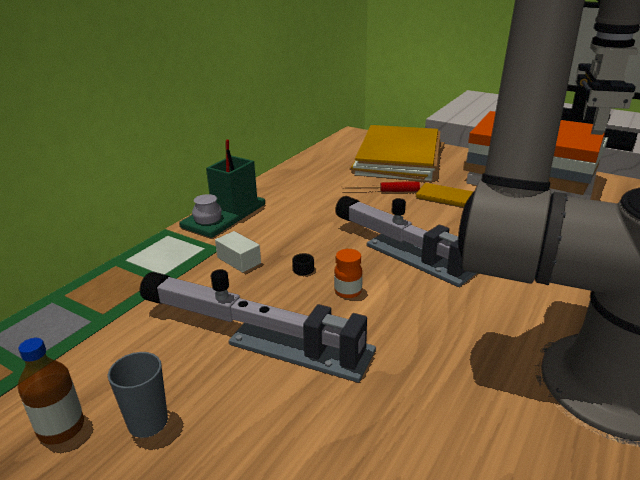

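The top view shows the finished leg on the left (knob at 199,198; empty holes at 207,223 and 210,245). The pushed-in leg is on the right, with its knob at (431,275) and its foot at (438,200).

```bash
python3 - <<'E'
from h import *
for n,(u,v) in(("top",(431,275)),("side",(399,206)),("top",(199,198))):
    w=np.load(n+".npz")["w"];s=np.zeros((480,640),bool);s[v-25:v+25,u-25:u+25]=1
    m=s&(w[...,2]>103)&(w[...,2]<120);q=w[m]
    print(n,m.sum(),np.median(q,0),(q.min(0)+q.max(0))/2,np.ptp(q,axis=0))
w=np.load("top.npz")["w"];v,u=np.mgrid[0:480,0:640]
m=(u>405)&(u<455)&(v>212)&(v<262)&(w[...,2]>59)&(w[...,2]<67)
q=w[m];print(m.sum(),q.mean(0));r=cv2.minAreaRect(q[:,:2].astype(np.float32));print(r)
vx=cv2.fitLine(q[:,:2].astype(np.float32),cv2.DIST_HUBER,0,.01,.01).ravel();print(vx,np.degrees(np.arctan2(vx[1],vx[0])))
# row centres
for a in range(215,262,6):
    k=m[a];print(a,w[a][k].min(0)[:2],w[a][k].max(0)[:2])
E
```

```text
top 221 [ 454.55511438 -194.506438    109.43342814] [ 454.52532981 -195.09688577  108.06852894] [26.59837063 26.81719205  9.65077017]
side 89 [ 452.99569232 -190.96424134  107.59222695] [ 453.95533868 -193.83471058  106.85397381] [26.64715579 30.12884109  7.34471756]
top 211 [592.05017956 195.66292486 109.59151122] [592.42886775 196.09643719 108.18589338] [26.4030036  26.42086863 10.20588558]
988 [ 522.15870945 -209.53413623   62.64549809]
((522.3578491210938, -209.97418212890625), (36.20713806152344, 93.28096771240234), 78.37442016601562)
[ 9.6161276e-01 -2.7441016e-01  5.2191852e+02 -2.0942151e+02] -15.926865
215 [ 560.98658792 -235.62387468] [ 561.80139443 -201.72989484]
221 [ 550.13877353 -233.67937951] [ 551.06772243 -199.08291012]
227 [ 539.47829072 -230.57676084] [ 540.52092833 -197.79079494]
233 [ 528.93472182 -228.39859001] [ 529.86912762 -193.90407685]
239 [ 518.29207713 -226.95735837] [ 519.16551176 -191.32034426]
245 [ 507.64861004 -225.17325531] [ 508.5136936  -189.53141575]
251 [ 497.21797394 -222.14586624] [ 497.80670027 -187.12432469]
257 [ 486.60613216 -220.12583643] [ 487.23896234 -185.01847542]
```

```bash
python3 -m crank '[[[1,3.7,-2,0,3],[1,8,-4.3,0,7],[1,12.3,-6.6,0,11],[1,16.6,-8.9,0,15],[1,20.9,-11.2,0,19],[1,25.2,-13.5,0,23],[1,29.5,-15.8,0,27],[1,33.8,-18.1,0,29.7],[1,37.4,-20.1,0,29.7],[1,37.4,-20.1,0,29.7]]]'; python3 -c "
from plant import bot
o=bot.get_obs();print(o['tool_pos'],o['tcp_rot'],o['joint_positions'])"
```

```text
time: 1.1
tool_pos: [457.2, -191.2, 196.7]
tcp_rot: [-3.14, -0.0, -0.204]
contact_force: [0.9, -0.5, 0.1]
grip_width: 91.9
finger_force: 0.0
[ 457.2014065  -191.24914718  196.69950067] [-3.14013726e+00 -1.21892681e-04 -2.04115455e-01] [-5.51963394e-01  2.88710467e-01  1.60272310e+00  1.48529564e-03
  1.25054093e+00  1.22248045e+00]
```

```bash
python3 -m crank '[[[1,0,0,2,0],[1,0,0,4,0],[1,0,0,6,0],[1,0,0,7,0],[1,0,0,7,0],[1,0,0,7,0],[1,0,0,7,0],[1,0,0,7,0],[1,0,0,7,0],[1,0,0,7,0]]]'; python3 - <<'E'
from h import *
o=bot.get_obs();T=o['tool_pos'];yaw=o['tcp_rot'][2];print(T,o['tcp_rot'])
dx=np.array([454.3,-194.7])-T[:2];X=np.array([np.cos(yaw),np.sin(yaw)]);print(dx@X,dx@[X[1],-X[0]],np.degrees(yaw))
p,d=bot.capture("side");cv2.imwrite("pics/s2.png",p[100:340,240:560,::-1].repeat(2,0).repeat(2,1))
E
```

```text
time: 2.1
tool_pos: [455.0, -195.1, 127.4]
tcp_rot: [3.141, -0.001, -0.21]
contact_force: [0.5, -0.5, 0.3]
grip_width: 91.9
finger_force: 0.0
[ 454.95478861 -195.10864256  127.4421536 ] [ 3.14127333e+00 -6.38646869e-04 -2.09526630e-01]
-0.7254644345860283 -0.26351132954580686 -12.004991572410322
```

View pics/s2.png

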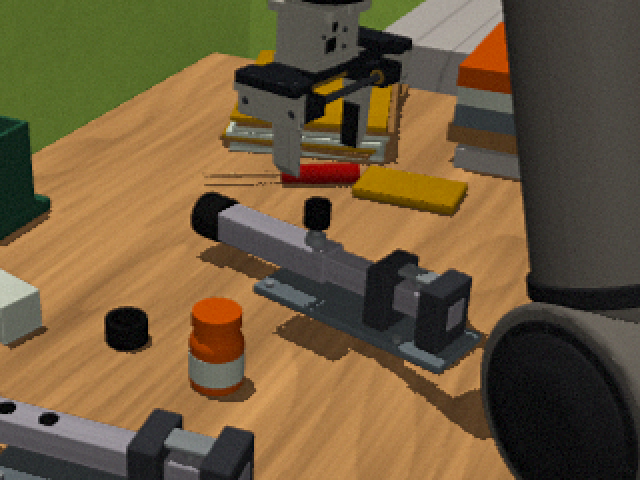

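The fingers straddle the knob (crop 317,213) across the leg and sit directly above it. Next I descend and close.

```bash
python3 -m crank '[[[1,0,0,1.5,0],[1,0,0,3,0],[1,0,0,4.2,0],[1,0,0,4.9,0],[1,0,0,4.9,0],[1,0,0,4.9,0],[0,0,0,4.9,0],[0,0,0,4.9,0],[0,0,0,4.9,0],[0,0,0,4.9,0]]]'; python3 -m crank '[[[0,0,0,0,0],[0,0,0,0,0],[0,0,0,0,0],[0,0,0,0,0],[0,0,0,0,0],[0,0,0,0,0],[0,0,0,0,0],[0,0,0,0,0],[0,0,0,0,0],[0,0,0,0,0]]]'
```

```text
time: 3.15
tool_pos: [454.9, -195.1, 78.3]
tcp_rot: [3.141, -0.0, -0.21]
contact_force: [0.0, -0.1, 0.4]
grip_width: 64.5
finger_force: 0.0
time: 4.15
tool_pos: [454.8, -195.4, 78.1]
tcp_rot: [3.141, -0.0, -0.21]
contact_force: [-1.9, -4.6, -0.0]
grip_width: 25.1
finger_force: 30.0
```

```bash
python3 -m crank '[[[0,0,0,-0.4,0],[0,0,0,-0.8,0],[0,0,0,-1.2,0],[0,0,0,-1.6,0],[0,0,0,-1.9,0],[0,0,0,-2.1,0],[0,0,0,-2.1,0],[0,0,0,-2.1,0],[0,0,0,-2.1,0],[0,0,0,-2.1,0]]]'; python3 - <<'E'
from h import *
p,d=bot.capture("side");cv2.imwrite("pics/s3.png",p[130:290,320:500,::-1].repeat(3,0).repeat(3,1))
E
```

```text
time: 5.15
tool_pos: [454.0, -195.1, 98.0]
tcp_rot: [3.141, 0.002, -0.209]
contact_force: [-0.3, -5.6, -8.9]
grip_width: 25.3
finger_force: 30.0
```

View pics/s3.png

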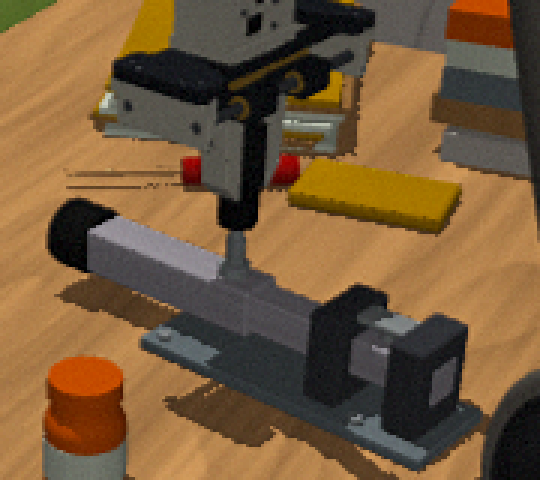

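The knob is gripped and the stem shows below it. The 8.9 N pull matches about 20 mm of lift, so I slide out.

```bash
python3 -m crank '[[[0,0.6,0,0,0],[0,1.6,0,0,0],[0,2.8,0,0,0],[0,4,0,0,0],[0,5.2,0,0,0],[0,6.4,0,0,0],[0,7.4,0,0,0],[0,8,0,0,0],[0,8,0,0,0],[0,8,0,0,0]]]';python3 -m crank '[[[0,0,0,0,0],[0,0,0,0,0],[0,0,0,0,0],[0,0,0,0,0],[0,0,0,0,0],[0,0,0,0,0],[0,0,0,0,0],[0,0,0,0,0],[0,0,0,0,0],[0,0,0,0,0]]]'; python3 - <<'E'
from h import *
p,d=bot.capture("side");cv2.imwrite("pics/s4.png",p[130:290,320:500,::-1].repeat(3,0).repeat(3,1))
E
```

```text
time: 6.2
tool_pos: [532.0, -212.0, 97.3]
tcp_rot: [3.141, 0.003, -0.21]
contact_force: [-2.0, -7.2, -9.3]
grip_width: 24.9
finger_force: 30.0
time: 7.2
tool_pos: [531.8, -212.0, 97.4]
tcp_rot: [3.141, 0.003, -0.21]
contact_force: [-1.5, -6.7, -9.0]
grip_width: 24.7
finger_force: 30.0
```

View pics/s4.png

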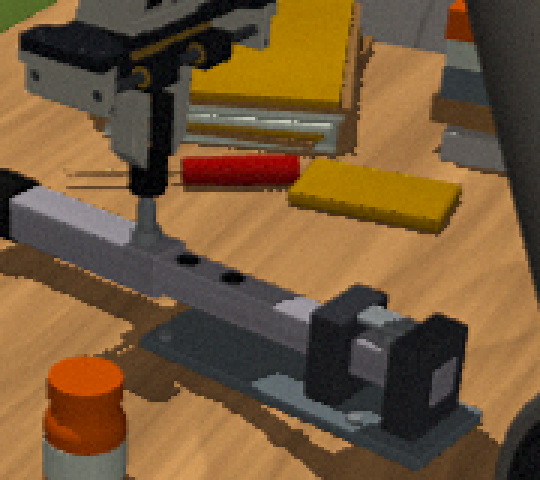

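It slid 79.6 mm, and two holes show behind the boss. I lower it into the hole, then open.

```bash
python3 -m crank '[[[0,0,0,0.4,0],[0,0,0,0.8,0],[0,0,0,1.2,0],[0,0,0,1.6,0],[0,0,0,1.9,0],[0,0,0,1.9,0],[0,0,0,1.9,0],[0,0,0,1.9,0],[0,0,0,1.9,0],[0,0,0,1.9,0]]]';python3 -m crank '[[[1,0,0,0,0],[1,0,0,0,0],[1,0,0,0,0],[1,0,0,0,0],[1,0,0,0,0],[1,0,0,0,0],[1,0,0,0,0],[1,0,0,0,0],[1,0,0,0,0],[1,0,0,0,0]]]'
```

```text
time: 8.25
tool_pos: [532.0, -212.0, 79.1]
tcp_rot: [3.141, 0.002, -0.21]
contact_force: [-1.6, -6.4, -5.8]
grip_width: 25.2
finger_force: 30.0
time: 9.25
tool_pos: [533.0, -211.7, 80.1]
tcp_rot: [3.142, -0.0, -0.21]
contact_force: [-0.2, 0.8, 0.5]
grip_width: 91.8
finger_force: 0.0
```

```bash
python3 -m crank '[[[1,0,0,-1,0],[1,0,0,-3,0],[1,0,0,-6,0],[1,0,0,-9,0],[1,0,0,-11,0],[1,-3,0,-11,0],[1,-7,0,-11,0],[1,-10,0,-11,0],[1,-10,0,-11,0],[1,-10,0,-11,0]]]'; python3 - <<'E'
from h import *
for n,(u,v),r in(("top",(440,208),25),("side",(366,195),30),("top",(199,198),25)):
    p,d=bot.capture(n);w=world(n,d);s=np.zeros((480,640),bool);s[v-r:v+r,u-r:u+r]=1
    m=s&(w[...,2]>103)&(w[...,2]<120);q=w[m]
    print(n,m.sum(),np.median(q,0),(q.min(0)+q.max(0))/2,np.ptp(q,axis=0))
    if n=="side":cv2.imwrite("pics/s5.png",p[130:290,320:500,::-1].repeat(3,0).repeat(3,1))
print(bot.get_obs()['tool_pos'])
E
```

```text
time: 10.25
tool_pos: [435.7, -191.2, 191.3]
tcp_rot: [3.141, -0.002, -0.21]
contact_force: [0.7, -0.7, 0.0]
grip_width: 92.1
finger_force: 0.0
top 170 [ 534.02827491 -211.09551493  109.53250865] [ 535.14241173 -211.31979651  108.84921976] [19.12858035 26.4904102   9.75282958]
side 77 [ 529.29183781 -207.899472    107.90155096] [ 530.08888521 -211.24123761  106.92632305] [25.85321378 31.35826182  6.76723347]
top 209 [592.57283846 195.61418984 109.34084025] [592.56230806 195.97024956 108.45433135] [26.14322224 25.24197428 10.009799  ]
[ 436.27938355 -191.28602262  190.38768123]
```

View pics/s5.png

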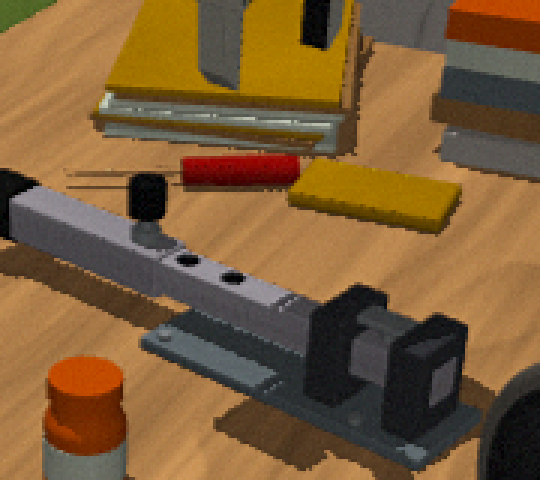

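The knob is back at its resting height (top at 109.5 mm, as before). It has moved about 78 mm and two holes show, while the partner knob has not moved. I'll hand in.

```bash
python3 -c "
from plant import bot
print(bot.close_job())"
```

```text
the job is handed in; nothing more can be done
None
```

I've handed the job in: the pushed-in leg is locked at the third hole, about 78 mm out by the side camera, with its plunger fully home, the finished leg unmoved and the gripper clear; no verdict came back.

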